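# Set the gap of a board holder with its knurled wheel and lock it

## Robot

A 7-joint arm with a two-finger parallel gripper is mounted at the origin on the work surface. World frame = base frame: x ahead of the robot, y to its left, z up, the work surface at z = 0. Lengths are in m, angles in rad, forces in N, time in s.
With the tool pointing down it reaches from about 0.375 to 0.925 m from the base axis. Payload 3.1 kg.
Tool frame: the origin (TCP) lies on the front face of the gripper's body, between the roots of the fingers; the fingertips stand 73 mm ahead of it and the grasp point (between the pads) lies 54 mm ahead of it; z points along the fingers, y is the direction in which the jaws open and shut (so a half turn about z gives the same grasp; the last joint's range is limited). The gripper opens to 85 mm and grips with 20 to 120 N. Pads are 22 mm wide; open, the fingers measure 114 mm over their backs; the gripper's body (76 mm by 85 mm) begins 54 mm behind the grasp point. The pads swing forward as they close: fully open they stand 13 mm farther back than shut.
Start: joints at [1.203, 0.383, 0.044, 1.598, -0.018, 1.161, -0.05], TCP at [0.173, -0.626, 0.304] pointing down, gripper open.
Joint ranges: [-2.61, 2.61], [-0.41, 2.15], [-1.48, 1.57], [0, 2.5], [-1.57, 4.71], [0.05, 1.97], [-2.85, 2.85]. Speed limits (rad/s): [2.79, 2.79, 3.14, 3.14, 3.14, 3.14, 3.14].

## Interface

Orientations are given as a rotation vector (axis times angle).
In Python, from workcell import state, grab_frame, job_done, boxes_of, trace gives the robot as it stands.
- The arm moves only by the tool arm_command, never from a script. Its argument "increments" is a list of rows, each an object of numbers: "tx", "ty", "tz": the shift along the tool's x, y, z in mm; "ax", "ay", "az": the turn, a rotation vector about the tool's x, y, z in degrees. A call has 1 to 8 rows; each row is the pose to reach, as a shift and turn from the pose measured when the call began, along the tool's axes at that moment; what a row does not reach only later rows make up. A row lasts 1/12 s, in which the tool goes at most 41.7 mm and 7.16 degrees, less where a joint would pass 70% of its speed; a pose out of reach is approached as far as the arm can. A call with a gripper value outside its range is refused whole. "gripper" is the finger opening in mm, from 0 to 85.4, set as the call begins (left out, the last holds). The fingers move at their own pace and stop on an object; "newtons" is the grip in N (left out, the last holds). Time passes only in rows, so rows that repeat a pose let the fingers close. It gives the time, the measured TCP pose, the force and the opening at its end, in the units of the state.
- state(): the state, without advancing time (a new reading comes with each control period).
- grab_frame(name): name is "scene" or "top" or "wrist"; returns a dict with "img" (400x640x3 uint8, blue, green, red), "K" (3x3 intrinsics, pixels), "cam_to_world" (4x4, takes a point from camera to world coordinates). Camera axes: x right, y down, z forward; pixel columns grow to the right and rows downward; lengths in m; the calibration is good to about 2 mm. A picture is of the moment at which its call begins. There is no depth.
- job_done(): hands the job in, once; it reports no verdict.
Trained networks look in a picture, given as the dict that the camera call returned (one of the last four; its "shot" number tells which), for a name from the list of things; names that differ only in an ending like _2 or _b are one class to them, and where a whole thing is asked for, a point or a joint stands for the part that bears it (a point fixed in the world has none). Each returns a list of dicts, best first, with "p" (0 to 1); they miss things now and then, are a little off and sometimes report something else, mostly with a low value. They report only what shows in the picture. A call takes as long as a camera call. They do not tell look-alikes from the thing itself.
- boxes_of(picture, label): "centre" ([column, row] in pixels, amid what is visible of it).
- trace(picture, label): "mask" (400x640 bool, what is visible of it) and "centre" ([column, row] in pixels, amid what is visible of it).
The state is a dict: "clock": time; "joints": joint angles; "qvel": joint speeds; "effort": joint torques, N m; "position": TCP position; "orientation": TCP orientation; "contact_force": force on the tool from outside, world axes, zero at the start; "ft_torque": the same for the moment, N m; "opening": finger opening in m.
Only numpy, scipy, OpenCV 4.12 (cv2) and the standard library are available. Lean on these libraries where they do the work, as an engineer would, in place of code of your own. Each camera call takes 0.05 s, during which the arm holds its last target. There are 200 camera calls.

## Task

Set the jaw gap of the metal board holder for the next phone board: roll the knurled wheel under a fingertip, stroking its top gently towards the fixed jaw as many times as it takes, until the gripping face of the sliding jaw is in line with the engraved line of the gauge clip. Then take the finger off the wheel and push the lock lever's black knob round with a fingertip, all the way to its stop. Move the sliding jaw by the wheel only, without touching the jaw itself, never pull the wheel upwards, and leave the things lying around the holder where they are.

Things in the scene. Friction and masses are not known exactly. Their poses are not given: they have to be found in the camera images.
- holder: Board holder screwed to the bench: aluminium plate 110 (x) x 275 mm (y), 12 mm thick, y = -115 to 160 mm; origin on the bench, z up. Its y is the sliding direction, from the wheel (y = -65) to the fixed jaw (dark block 90 x 15 mm, gripping face at y = 105, top z = 40). The wheel stands between two grey cheeks (x = +-16 to +-27, y = -98 to -32, top z = 67 mm).
- wheel: Knurled steel thumbwheel, 56 mm in diameter, 26 mm wide, level axle along the holder's x; origin at its centre, 51 mm above the bench at rest (top 79 mm). Wheel, cheeks, rails and sliding jaw ride on one sprung carriage: pressed, they sink up to 6 mm at 1 N per mm, and spring back. Above 25 N is too hard. Turning takes about 1.5 N along the rim, by friction only: press 3 to 5 N. It stays at the angle where it is left.
- wheel_top (a point): Top of the wheel at rest, 79 mm above the bench, 12 mm above the cheeks; fixed to the holder. Stroking the top towards the holder's +y (the fixed jaw) turns the wheel and moves the sliding jaw to +y, 8 mm per radian, that is 0.29 mm per mm of rim travel; stroked the other way, the jaw goes back.
- jaw: Sliding jaw, dark steel block 90 (x) x 25 (y) x 17 mm high, with a tongue 12 mm wide at its -x end that reaches x = -53 mm; axes as the holder's. Origin on its gripping face (the face to +y, flush with the +y edge of the tongue), at its top, 40 mm above the bench. The face starts at the holder's y = 30 mm and can travel to y = 68 mm.
- gauge: Gauge clip: aluminium tab 20 x 18 mm at the -x edge of the holder, beside the end of the jaw's tongue, with one dark line 1.6 mm wide across its top along x; axes as the holder's. Origin on that line, at the clip's top, 40 mm above the bench; 12 to 28 mm from the jaw's start towards the fixed jaw. The gap is right when the jaw's gripping face has the same y in the holder's frame as this line.
- lock (a joint): Lock lever: steel arm 12 mm wide, top 28 mm above the bench, on a vertical pivot at the holder's x = 30, y = 140 mm. 0: the arm points along the holder's +y (open); grows counter-clockwise seen from above, towards the holder's -x, to the stop at 1.4 rad (locked). Stays where it is left; about 1 N at the knob moves it. Starts at 0 to 0.25.
- lock_knob (a point): Top centre of the lock lever's upright black knob, 14 mm in diameter, 60 mm from the pivot, standing from z = 27 to 60 mm above the bench.
- phone: loose black phone, 72 x 148 x 8 mm, lying flat; origin under its centre
- screwdriver: loose screwdriver 160 mm long, lying; origin under its middle
- tweezers: loose steel tweezers 125 mm long, 6 mm high, lying; origin under their middle
- jar: loose small clear jar with a metal cap, 38 mm across, 45 mm high; origin under its centre
- flux: loose small amber bottle, 30 mm across, 62 mm high; origin under its centre
- reel: loose grey reel lying on its flange, 56 mm across, 26 mm high; origin under its centre
- spare_board: loose green circuit board 52 x 28 x 4 mm with dark chips, lying flat; origin under its centre
Things that resemble listed ones, but are neither listed nor needed, are in the scene too. Leave any red or yellow look-alike of the gauge alone.

How it is judged:
On the way, in this order (a step that is already met when the one before it is completed fails the run):
1. the sliding jaw's gripping face is in line with the gauge line (within 2 mm), the fingers are off the wheel, and the lock lever is still open (y of jaw in the frame of gauge between -0.002 and 0.002 m and contact force between each of the arm, the fingers and wheel below 0.2 N and value of joint lock below 0.6 rad), for 0.3 s.
2. the lock lever is pushed round to its stop (value of joint lock above 1.2 rad), for 0.2 s.
At the end, for the whole second after the job is handed in: The sliding jaw's gripping face is within 2 mm of the gauge line along the sliding direction, at rest, and the lock lever stands beyond 1.2 rad (stop at 1.4) (y of jaw in the frame of gauge between -0.002 and 0.002 m and value of joint lock above 1.2 rad and linear speed of jaw below 0.005 m/s); the robot touches nothing.
It fails at once if the sliding jaw is touched by the robot (contact force between any of the fingers, the arm and jaw above 1 N).
It fails at once if the wheel is pulled up out of its rest by more than 2 mm (z of wheel in the frame of holder above 0.053 m).
It fails at once if the wheel is pressed with more than 25 N (contact force between the fingers and wheel above 25 N).
It fails at once if a thing lying around the holder is moved or lifted by more than 15 mm (distance of any of phone, screwdriver, tweezers, jar, flux, reel, spare_board from where it was at the start of the episode above 0.015 m).
It also fails if it takes over 58 s, if anything falls off the work surface, if the arm or the gripper's body presses on something with over 40 N, if the wrist force passes 120 N, or if a joint passes its speed limit or range.

## Working session

There is one attempt and no reset: what is moved stays moved. The work goes in short steps, Python scripts to look and compute and a tool call to move; the robot and the scene stay as the last step left them, time stands still between calls to the robot, and variables do not carry over. Pictures are saved under pics/ and viewed, about 8 in all and at most 12, crops included, and the job is handed in when it is done.

Besides the shell and the picture viewer there is one more tool, called after "Call:" by a JSON object that holds its "op" and its "data", one argument or row to a line. arm_command: Moves the arm, as the interface text tells. Its arguments: {"type":"object","properties":{"increments":{"type":"array","items":{"type":"object","properties":{"tx":{"type":"number"},"ty":{"type":"number"},"tz":{"type":"number"},"ax":{"type":"number"},"ay":{"type":"number"},"az":{"type":"number"}}}},"gripper":{"type":"number"},"newtons":{"type":"number"}},"required":["increments"]}

```bash
mkdir -p pics; ls; cat > h.py <<'E'
import numpy as np, cv2
from workcell import *
from scipy.spatial.transform import Rotation as R
def ray(f,px,z):
    K=np.array(f["K"]);T=np.array(f["cam_to_world"])
    d=T[:3,:3]@np.linalg.solve(K,[px[0],px[1],1.]);o=T[:3,3]
    return o+d*(z-o[2])/d[2]
def proj(f,P):
    K=np.array(f["K"]);T=np.array(f["cam_to_world"])
    p=K@(T[:3,:3].T@(np.array(P)-T[:3,3]));return p[:2]/p[2]
E
python3 - <<'E'
from h import *
s=state();print(s)
for n in("top","scene"):
    f=grab_frame(n);cv2.imwrite(f"pics/{n}0.png",f["img"])
    print(n,np.round(f["cam_to_world"],3).tolist(),np.round(f["K"],0).tolist())
    for l in("holder","wheel","jaw","gauge","lock","lock_knob"):
        for b in boxes_of(f,l)[:4]:
            print(l,np.round(b["centre"]),round(b["p"],2))
E
```

```text
pics
{'clock': 0.0, 'joints': array([ 1.2032485 ,  0.38381446,  0.04383492,  1.59960466, -0.0179    ,
        1.16118418, -0.0498972 ]), 'qvel': array([ 2.89177014e-04,  3.77977792e-04, -3.26779964e-04, -6.68082791e-04,
       -7.70100083e-04,  2.43603236e-03,  7.14091706e-05]), 'effort': array([ 3.63614811e-05, -4.33461821e+01,  1.02446795e+00, -2.49508560e+01,
        1.05996107e-02,  1.14593495e-02, -2.02620981e-05]), 'position': array([ 0.17301737, -0.62575982,  0.30248597]), 'orientation': array([-3.11049592e+00, -4.22215821e-01,  7.69846342e-04]), 'contact_force': array([-0.12341784,  0.00561165, -1.07030401]), 'ft_torque': array([-0.03327373, -0.031827  , -0.02608891]), 'opening': 0.08534624903183188}
top [[0.025, -0.981, 0.191, 0.386], [-0.999, -0.03, -0.019, -0.024], [0.024, -0.191, -0.981, 0.83], [0.0, 0.0, 0.0, 1.0]] [[445.0, 0.0, 314.0], [0.0, 445.0, 205.0], [0.0, 0.0, 1.0]]
holder [332. 193.] 0.6
wheel [386. 185.] 0.77
wheel [435. 153.] 0.31
jaw [343. 195.] 0.96
gauge [320. 231.] 0.64
gauge [212. 236.] 0.53
lock [259. 183.] 0.66
lock_knob [252. 186.] 0.72
scene [[-0.849, 0.444, -0.288, 0.717], [0.529, 0.714, -0.459, 0.265], [0.002, -0.542, -0.84, 0.625], [0.0, 0.0, 0.0, 1.0]] [[391.0, 0.0, 324.0], [0.0, 391.0, 199.0], [0.0, 0.0, 1.0]]
holder [298. 219.] 0.61
wheel [267. 165.] 0.78
jaw [292. 203.] 0.56
gauge [431. 213.] 0.64
gauge [406. 188.] 0.51
gauge [292. 203.] 0.49
gauge [408. 278.] 0.46
lock [336. 275.] 0.93
lock_knob [333. 273.] 0.65
```

```bash
python3 -c "
import cv2
i=cv2.imread('pics/top0.png');cv2.imwrite('pics/top0c.png',cv2.resize(i[90:310,180:480],None,fx=2.6,fy=2.6,interpolation=cv2.INTER_CUBIC))"
```

```text
(no output)
```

View pics/top0c.png

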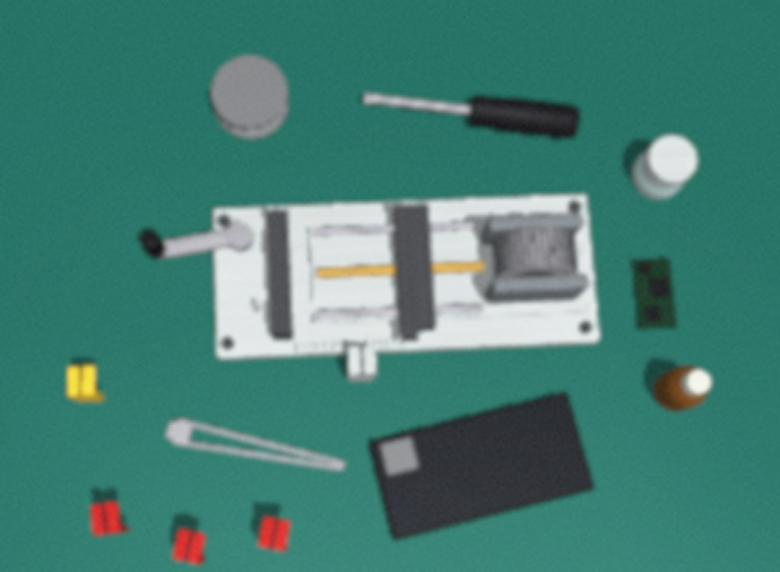

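View pics/scene0.png

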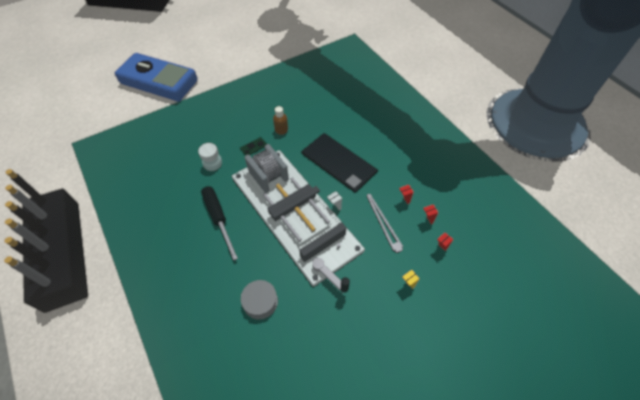

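The true gauge is the silver clip at crop (361,360), which is full-picture (319,228), touching the plate edge by the jaw's tongue. The look-alikes are the yellow clip at crop (82,382) and the red ones at (106,518), (188,545) and (274,532). All four lie loose away from the holder.

```bash
python3 - <<'E'
from h import *
f=grab_frame("top")
C=lambda u,v:(180+u/2.6,90+v/2.6)
px=[C(213,208),C(587,194),C(600,342),C(216,358)]
H=np.array([[55,160],[55,-115],[-55,-115],[-55,160]])/1000.
W=np.array([ray(f,p,.012)[:2] for p in px])
a=H-H.mean(0);b=W-W.mean(0)
th=np.arctan2((a[:,0]*b[:,1]-a[:,1]*b[:,0]).sum(),(a*b).sum())
Rm=np.array([[np.cos(th),-np.sin(th)],[np.sin(th),np.cos(th)]])
t=W.mean(0)-Rm@H.mean(0)
print("th",np.degrees(th),"t",t,"res mm",np.round((W-(H@Rm.T+t))*1000,1).tolist())
np.savez("pose.npz",R=Rm,t=t,th=th)
w=lambda x,y:Rm@[x/1e3,y/1e3]+t
h=lambda p:Rm.T@(p[:2]-t)*1000
print("wheeltop",w(0,-65))
for n,p,z in(("gauge",C(361,360),.04),("jawface L edge at tongue",C(402,335),.04),("jaw face mid",C(396,270),.04),("knob",C(152,242),.06)):
    q=ray(f,p,z);print(n,q[:2],h(q))
s=state();M=R.from_rotvec(s["orientation"]).as_matrix();print(M.round(3))
ft=grab_frame("wrist");cv2.imwrite("pics/wrist0.png",ft["img"]);print(np.round(ft["cam_to_world"],3).tolist(),ft["K"][0])
T=np.eye(4);T[:3,:3]=M;T[:3,3]=s["position"];print(np.linalg.inv(T)@ft["cam_to_world"])
E
```

```text
th 4.052371086338394 t [ 0.56593463 -0.10255629] res mm [[0.1, -0.2], [0.2, 0.1], [-0.1, 0.0], [-0.2, 0.2]]
wheeltop [ 0.57052807 -0.16739379]
gauge [ 0.49714826 -0.04888285] [-64.82138917  58.40027107]
jawface L edge at tongue [ 0.51539649 -0.07683504] [-48.59410712  29.22839096]
jaw face mid [ 0.56128139 -0.07187184] [-2.47318332 30.93657409]
knob [0.57123798 0.09601085] [ 19.32249101 197.69592535]
[[ 0.964  0.267  0.   ]
 [ 0.267 -0.964 -0.   ]
 [ 0.     0.    -1.   ]]
[[0.266, -0.926, -0.268, 0.242], [-0.964, -0.256, -0.073, -0.607], [-0.001, 0.277, -0.961, 0.374], [0.0, 0.0, 0.0, 1.0]] [286.24360834   0.         321.88028861]
[[-7.54462668e-04 -9.60739193e-01 -2.77452038e-01  7.10566724e-02]
 [ 9.99999168e-01 -4.34432531e-04 -1.21493316e-03 -5.36946986e-04]
 [ 1.04669971e-03 -2.77452723e-01  9.60738721e-01 -6.97639431e-02]
 [ 0.00000000e+00  0.00000000e+00  0.00000000e+00  1.00000000e+00]]
```

Call:
{"op": "arm_command", "data": {
  "increments": [
    {"tx": 60, "ty": -40, "az": 3},
    {"tx": 120, "ty": -80, "az": 6},
    {"tx": 180, "ty": -120, "az": 9},
    {"tx": 240, "ty": -160, "az": 11.5},
    {"tx": 300, "ty": -200, "az": 11.5},
    {"tx": 360, "ty": -240, "az": 11.5},
    {"tx": 420, "ty": -280, "az": 11.5},
    {"tx": 480, "ty": -320, "az": 11.5}
  ],
  "gripper": 0
}}

```text
validation failed for argument at $.in...
```

```bash
cat >> h.py <<'E'
P=np.load("pose.npz") if __import__("os").path.exists("pose.npz") else None
def hold(p): return P["R"].T@(np.array(p)[:2]-P["t"])*1000
def world(x,y): return P["R"]@[x/1e3,y/1e3]+P["t"]
def where():
    s=state();M=R.from_rotvec(s["orientation"]).as_matrix()
    print("t %.2f"%s["clock"],"holder xy",hold(s["position"]).round(1),"tipz %.1f"%(s["position"][2]*1e3-73),"yaw err",round(np.degrees(np.arctan2(M[1,0],M[0,0])-float(P["th"])),2),"tilt",M[2,:2].round(3),"F",s["contact_force"].round(1),"open",round(s["opening"]*1e3,1))
    return s,M
def goto(x,y,ztip):
    s,M=where();d=M.T@(np.r_[world(x,y),(ztip+73)/1e3]-s["position"])*1e3
    print("inc",d.round(1))
E
python3 -c "
from h import *
goto(0,-77,110)"
```

```text
t 0.80 holder xy [-428.7 -494.9] tipz 230.9 yaw err 11.41 tilt [0. 0.] F [ 0.8 -0.2 -0.2] open 85.3
inc [ 502.9 -324.8  120.9]
```

Call:
{"op": "arm_command", "data": {
  "increments": [
    {"tx": 40, "ty": -26, "tz": 0, "ax": 0, "ay": 0, "az": 3},
    {"tx": 80, "ty": -52, "tz": 0, "ax": 0, "ay": 0, "az": 6}
  ],
  "gripper": 0
}}

```text
clock: 0.97
position: [0.2253, -0.5657, 0.3039]
orientation: [3.131, 0.242, -0.002]
contact_force: [1.2, -0.9, -0.0]
opening: 0.0637
```

Call:
{"op": "arm_command", "data": {
  "increments": [
    {"tx": 30, "ty": -25, "tz": 0, "ax": 0, "ay": 0, "az": 2},
    {"tx": 60, "ty": -49, "tz": 0, "ax": 0, "ay": 0, "az": 4.8},
    {"tx": 90, "ty": -74, "tz": 0, "ax": 0, "ay": 0, "az": 4.8},
    {"tx": 120, "ty": -98, "tz": 0, "ax": 0, "ay": 0, "az": 4.8},
    {"tx": 150, "ty": -123, "tz": 0, "ax": 0, "ay": 0, "az": 4.8},
    {"tx": 180, "ty": -147, "tz": 0, "ax": 0, "ay": 0, "az": 4.8},
    {"tx": 210, "ty": -172, "tz": 0, "ax": 0, "ay": 0, "az": 4.8},
    {"tx": 240, "ty": -196, "tz": 0, "ax": 0, "ay": 0, "az": 4.8}
  ]
}}

```text
clock: 1.63
position: [0.4333, -0.3335, 0.3036]
orientation: [3.138, 0.111, -0.001]
contact_force: [0.2, 0.3, -0.2]
opening: 0.0001
```

```bash
python3 -c "
from h import *
goto(0,-77,110)"
```

```text
t 1.63 holder xy [-148.6 -221. ] tipz 230.6 yaw err -0.01 tilt [-0.001  0.002] F [ 0.2  0.3 -0.2] open 0.1
inc [ 148.7 -144.3  120.2]
```

Call:
{"op": "arm_command", "data": {
  "increments": [
    {"tx": 28, "ty": -27, "tz": 5, "ax": 0, "ay": 0, "az": 0},
    {"tx": 56, "ty": -54, "tz": 20, "ax": 0, "ay": 0, "az": 0},
    {"tx": 84, "ty": -81, "tz": 40, "ax": 0, "ay": 0, "az": 0},
    {"tx": 112, "ty": -108, "tz": 60, "ax": 0, "ay": 0, "az": 0},
    {"tx": 135, "ty": -130, "tz": 80, "ax": 0, "ay": 0, "az": 0},
    {"tx": 148.5, "ty": -144, "tz": 100, "ax": 0, "ay": 0, "az": 0},
    {"tx": 148.5, "ty": -144, "tz": 120, "ax": 0, "ay": 0, "az": 0},
    {"tx": 148.5, "ty": -144, "tz": 120, "ax": 0, "ay": 0, "az": 0}
  ]
}}

```text
clock: 2.3
position: [0.5695, -0.1764, 0.1787]
orientation: [-3.138, -0.118, 0.013]
contact_force: [-0.1, 0.6, -0.1]
opening: 0.0004
```

```bash
python3 - <<'E'
from h import *
goto(0,-77,86)
f=grab_frame("wrist")
for n,p in(("wheeltop",[*world(0,-65),.079]),("face",[*world(-20,30),.04]),("gauge58",[*world(-64,58),.04]),("knob",[*world(19.3,197.7),.06])):
    print(n,proj(f,p).round(0))
cv2.imwrite("pics/w1.png",f["img"])
E
```

```text
t 2.30 holder xy [ -1.7 -73.9] tipz 105.7 yaw err 0.26 tilt [-0.009 -0.002] F [-0.1  0.6 -0.1] open 0.4
inc [ 1.8  3.2 19.7]
wheeltop [310. 231.]
face [191. 235.]
gauge58 [164. 283.]
knob [-75. 192.]
```

View pics/w1.png

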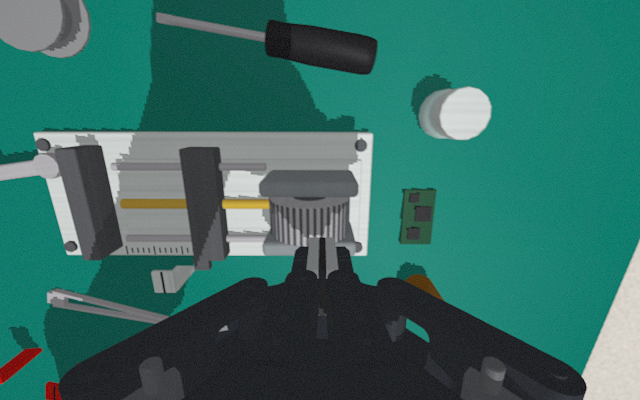

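Call:
{"op": "arm_command", "data": {
  "increments": [
    {"tx": 1.7, "ty": 3, "tz": 10, "ax": 0, "ay": -0.4, "az": 0},
    {"tx": 1.7, "ty": 3, "tz": 20, "ax": 0, "ay": -0.4, "az": 0.2},
    {"tx": 1.7, "ty": 3, "tz": 23, "ax": 0, "ay": -0.4, "az": 0.2},
    {"tx": 1.7, "ty": 3, "tz": 26, "ax": 0, "ay": -0.4, "az": 0.2},
    {"tx": 1.7, "ty": 3, "tz": 28, "ax": 0, "ay": -0.4, "az": 0.2},
    {"tx": 1.7, "ty": 3, "tz": 28, "ax": 0, "ay": -0.4, "az": 0.2}
  ]
}}

```text
clock: 2.85
position: [0.5711, -0.1819, 0.1526]
orientation: [3.139, 0.107, -0.022]
contact_force: [-0.2, -0.3, -0.7]
opening: -0.0001
```

```bash
python3 - <<'E'
from h import *
goto(0,-77,75)
f=grab_frame("wrist");cv2.imwrite("pics/w2.png",cv2.resize(f["img"][130:330,130:430],None,fx=2.6,fy=2.6,interpolation=cv2.INTER_CUBIC))
E
```

```text
t 2.85 holder xy [ -0.4 -79.5] tipz 79.6 yaw err -0.15 tilt [-0.014  0.   ] F [-0.2 -0.3 -0.7] open -0.1
inc [ 0.5 -2.5  4.6]
```

View pics/w2.png

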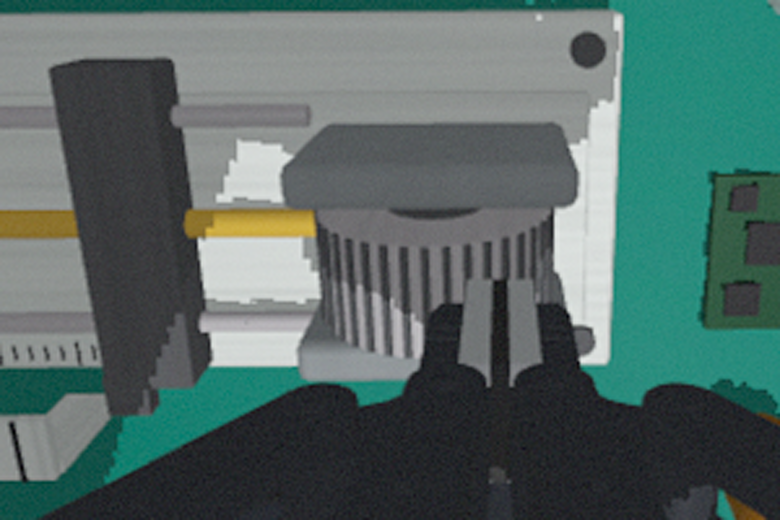

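Call:
{"op": "arm_command", "data": {
  "increments": [
    {"tx": 0.5, "ty": 0, "tz": 2.5, "ax": 0, "ay": 0.8, "az": -0.1},
    {"tx": 0.5, "ty": 0, "tz": 5, "ax": 0, "ay": 0.8, "az": -0.1},
    {"tx": 0.5, "ty": -5, "tz": 5, "ax": 0, "ay": 0.8, "az": -0.1},
    {"tx": 0.5, "ty": -10, "tz": 5, "ax": 0, "ay": 0.8, "az": -0.1},
    {"tx": 0.5, "ty": -15, "tz": 5, "ax": 0, "ay": 0.8, "az": -0.1}
  ]
}}

```text
clock: 3.32
position: [0.5713, -0.1671, 0.1488]
orientation: [3.138, 0.109, 0.003]
contact_force: [0.2, -1.3, 3.4]
opening: 0.0002
```

```bash
python3 - <<'E'
from h import *
goto(0,-52,75)
E
```

```text
t 3.32 holder xy [  0.8 -64.7] tipz 75.8 yaw err -0.07 tilt [0.002 0.001] F [ 0.2 -1.3  3.4] open 0.2
inc [ -0.8 -12.7   0.7]
```

Call:
{"op": "arm_command", "data": {
  "increments": [
    {"tx": -0.5, "ty": -5, "tz": 0.7, "ax": 0, "ay": 0, "az": 0},
    {"tx": -0.5, "ty": -10, "tz": 1, "ax": 0, "ay": 0, "az": 0},
    {"tx": -0.5, "ty": -15, "tz": 1, "ax": 0, "ay": 0, "az": 0},
    {"tx": -0.5, "ty": -16, "tz": -6, "ax": 0, "ay": 0, "az": 0},
    {"tx": -0.5, "ty": -5, "tz": -12, "ax": 0, "ay": 0, "az": 0},
    {"tx": -0.5, "ty": 8, "tz": -12, "ax": 0, "ay": 0, "az": 0},
    {"tx": -0.5, "ty": 15, "tz": -8, "ax": 0, "ay": 0, "az": 0},
    {"tx": -0.5, "ty": 17, "tz": -5, "ax": 0, "ay": 0, "az": 0}
  ]
}}

```text
clock: 3.98
position: [0.5714, -0.1884, 0.1535]
orientation: [3.136, 0.101, 0.003]
contact_force: [0.2, -0.1, 0.4]
opening: 0.0002
```

```bash
python3 - <<'E'
from h import *
goto(0,-82,80)
f=grab_frame("wrist");cv2.imwrite("pics/w3.png",cv2.resize(f["img"][120:320,100:400],None,fx=2.6,fy=2.6,interpolation=cv2.INTER_CUBIC));np.savez("w3.npz",**{k:f[k] for k in("K","cam_to_world")})
E
```

```text
t 3.98 holder xy [ -0.6 -86. ] tipz 80.5 yaw err -0.38 tilt [0.002 0.004] F [ 0.2 -0.1  0.4] open 0.2
inc [ 0.6 -4.   0.5]
```

View pics/w3.png

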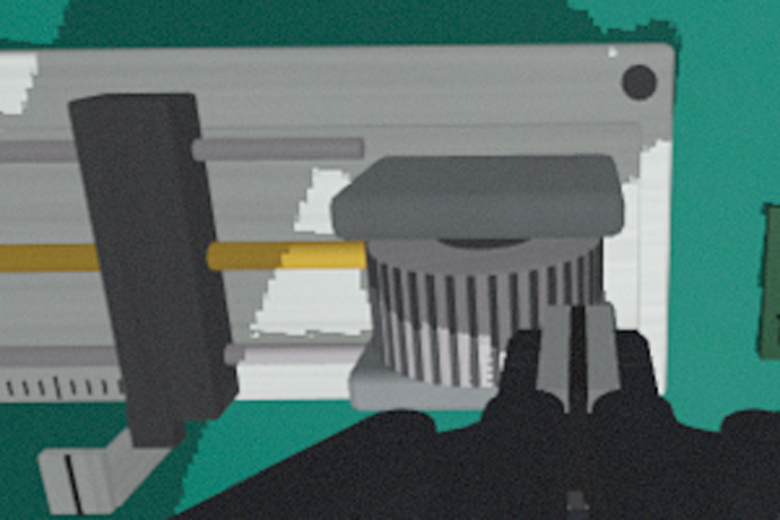

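```bash
python3 - <<'E'
from h import *
f=np.load("w3.npz")
C=lambda u,v:(100+u/2.6,120+v/2.6)
for n,p in(("facetop",(70,103)),("tongue",(133,445)),("g1",(68,455)),("g2",(80,513))):print(n,hold(ray(f,C(*p),.04)).round(1))
E
```

```text
facetop [46.2 38.7]
tongue [-49.9  39.8]
g1 [-53.   58.6]
g2 [-72.3  58.9]
```

Call:
{"op": "arm_command", "data": {
  "increments": [
    {"tx": 0.6, "ty": -3, "tz": 2.5, "ax": 0, "ay": 0, "az": -0.4},
    {"tx": 0.6, "ty": -6, "tz": 5.5, "ax": 0, "ay": 0, "az": -0.4},
    {"tx": 0.6, "ty": -11, "tz": 5.5, "ax": 0, "ay": 0, "az": -0.4},
    {"tx": 0.6, "ty": -16, "tz": 5.5, "ax": 0, "ay": 0, "az": -0.4},
    {"tx": 0.6, "ty": -21, "tz": 5.5, "ax": 0, "ay": 0, "az": -0.4},
    {"tx": 0.6, "ty": -26, "tz": 5.5, "ax": 0, "ay": 0, "az": -0.4},
    {"tx": 0.6, "ty": -31, "tz": 5.5, "ax": 0, "ay": 0, "az": -0.4},
    {"tx": 0.6, "ty": -36, "tz": 5.5, "ax": 0, "ay": 0, "az": -0.4}
  ]
}}

```text
clock: 4.7
position: [0.569, -0.1499, 0.1468]
orientation: [3.138, 0.114, 0.0]
contact_force: [-0.5, -0.6, 3.0]
opening: -0.0002
```

Call:
{"op": "arm_command", "data": {
  "increments": [
    {"tx": 0, "ty": -1, "tz": -7, "ax": 0, "ay": 0, "az": 0},
    {"tx": 0, "ty": 5, "tz": -12, "ax": 0, "ay": 0, "az": 0},
    {"tx": 0, "ty": 15, "tz": -12, "ax": 0, "ay": 0, "az": 0},
    {"tx": 0, "ty": 25, "tz": -12, "ax": 0, "ay": 0, "az": 0},
    {"tx": 0, "ty": 30, "tz": -8, "ax": 0, "ay": 0, "az": 0},
    {"tx": 0, "ty": 30, "tz": -5, "ax": 0, "ay": 0, "az": 0}
  ]
}}

```text
clock: 5.2
position: [0.5708, -0.1836, 0.1514]
orientation: [3.137, 0.106, 0.0]
contact_force: [0.2, -0.6, 0.5]
opening: -0.0
```

```bash
python3 - <<'E'
from h import *
goto(0,-80,75)
f=grab_frame("wrist");cv2.imwrite("pics/w4.png",cv2.resize(f["img"][120:320,100:400],None,fx=2.6,fy=2.6,interpolation=cv2.INTER_CUBIC));np.savez("w4.npz",**{k:f[k] for k in("K","cam_to_world")})
E
```

```text
t 5.20 holder xy [ -0.9 -81.2] tipz 78.4 yaw err -0.18 tilt [0.    0.003] F [ 0.2 -0.6  0.5] open -0.0
inc [ 0.9 -1.2  3.4]
```

View pics/w4.png

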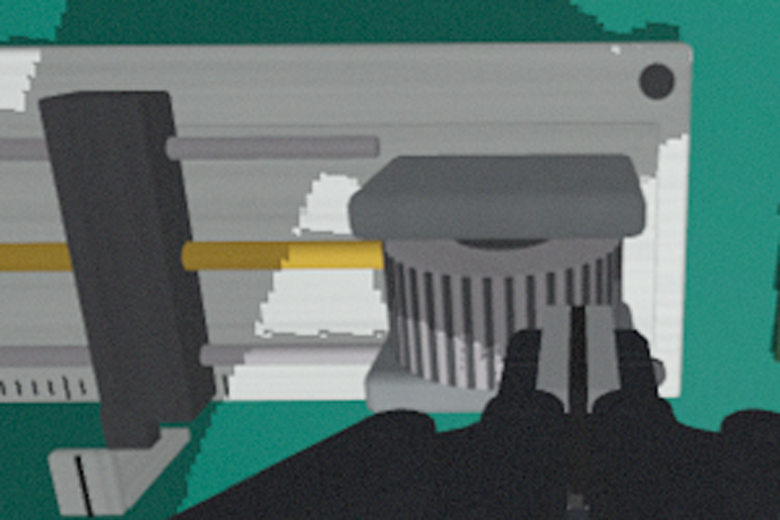

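```bash
python3 - <<'E'
from h import *
f=np.load("w4.npz")
C=lambda u,v:(100+u/2.6,120+v/2.6)
for n,p in(("facetop",(40,101)),("tongue",(106,447)),("g1",(79,456)),("g2",(91,514))):print(n,hold(ray(f,C(*p),.04)).round(1))
E
```

```text
facetop [46.  49.4]
tongue [-50.2  50.7]
g1 [-53.   58.7]
g2 [-72.1  58.9]
```

Call:
{"op": "arm_command", "data": {
  "increments": [
    {"tx": 0.9, "ty": 0, "tz": 2, "ax": 0, "ay": 0, "az": -0.2},
    {"tx": 0.9, "ty": 0, "tz": 3.8, "ax": 0, "ay": 0, "az": -0.2},
    {"tx": 0.9, "ty": -5, "tz": 3.8, "ax": 0, "ay": 0, "az": -0.2},
    {"tx": 0.9, "ty": -10, "tz": 3.8, "ax": 0, "ay": 0, "az": -0.2},
    {"tx": 0.9, "ty": -15, "tz": 3.8, "ax": 0, "ay": 0, "az": -0.2},
    {"tx": 0.9, "ty": -20, "tz": 3.8, "ax": 0, "ay": 0, "az": -0.2},
    {"tx": 0.9, "ty": -24, "tz": 3.8, "ax": 0, "ay": 0, "az": -0.2},
    {"tx": 0.9, "ty": -25, "tz": 3.8, "ax": 0, "ay": 0, "az": -0.2}
  ]
}}

```text
clock: 5.92
position: [0.5689, -0.1549, 0.1465]
orientation: [3.139, 0.117, -0.005]
contact_force: [-2.4, -0.2, 4.4]
opening: 0.0001
```

Call:
{"op": "arm_command", "data": {
  "increments": [
    {"tx": 0, "ty": 0, "tz": -4, "ax": 0, "ay": 0, "az": 0},
    {"tx": 0, "ty": 0, "tz": -9, "ax": 0, "ay": 0, "az": 0},
    {"tx": 0, "ty": 0, "tz": -15, "ax": 0, "ay": 0, "az": 0},
    {"tx": 0, "ty": 8, "tz": -15, "ax": 0, "ay": 0, "az": 0},
    {"tx": 0, "ty": 8, "tz": -15, "ax": 0, "ay": 0, "az": 0}
  ]
}}

```text
clock: 6.33
position: [0.5701, -0.1649, 0.1622]
orientation: [3.138, 0.114, -0.002]
contact_force: [-0.2, -0.6, 0.1]
opening: -0.0002
```

```bash
python3 - <<'E'
from h import *
goto(0,-75,75)
f=grab_frame("wrist");cv2.imwrite("pics/w5.png",cv2.resize(f["img"][140:320,60:210],None,fx=4,fy=3.3,interpolation=cv2.INTER_CUBIC));np.savez("w5.npz",**{k:f[k] for k in("K","cam_to_world")})
E
```

```text
t 6.33 holder xy [ -0.2 -62.4] tipz 89.2 yaw err 0.12 tilt [-0.001  0.002] F [-0.2 -0.6  0.1] open -0.2
inc [ 0.2 12.5 14.2]
```

View pics/w5.png

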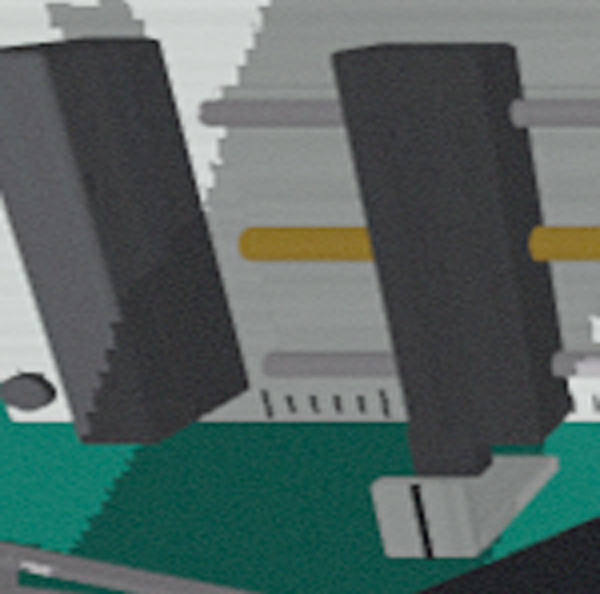

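```bash
python3 - <<'E'
from h import *
f=np.load("w5.npz")
C=lambda u,v:(60+u/4,140+v/3.3)
for n,p in(("facetop",(335,56)),("tongue",(413.5,474)),("g1",(415.5,486)),("g2",(430,556))):print(n,hold(ray(f,C(*p),.04)).round(1))
f=grab_frame("wrist")
s,M=where();print(proj(f,[*world(17,198),.06]))
goto(55,215,120);goto(48,205,40)
f=grab_frame("top")
for l in("lock_knob","lock"):
  for b in boxes_of(f,l)[:2]:print(l,b["p"],b["centre"],hold(ray(f,b["centre"],.045 if l=="lock_knob" else .035)))
E
```

```text
facetop [45.7 57.2]
tongue [-50.4  58.8]
g1 [-53.5  58.9]
g2 [-72.5  59. ]
t 6.43 holder xy [ -0.9 -61.5] tipz 88.4 yaw err 0.11 tilt [-0.003  0.   ] F [0.  0.5 0.2] open -0.2
[-91.8005912 206.2302952]
t 6.43 holder xy [ -0.9 -61.5] tipz 88.4 yaw err 0.11 tilt [-0.003  0.   ] F [0.  0.5 0.2] open -0.2
inc [  56.3 -276.4  -31.8]
t 6.43 holder xy [ -0.9 -61.5] tipz 88.4 yaw err 0.11 tilt [-0.003  0.   ] F [0.  0.5 0.2] open -0.2
inc [  49.5 -266.4   48.2]
lock_knob 0.71 [252.7, 183.9] [ 20.55413448 174.19483156]
lock 0.88 [253.6, 181.3] [ 27.86465088 173.51740874]
```

Jaw face at y ≈ 58.8 to 59.0, gauge line at 58.9, so they're in line. The fingers are off the wheel. Next is the lock knob.

Call:
{"op": "arm_command", "data": {
  "increments": [
    {"tx": 0, "ty": 0, "tz": -20, "ax": 0, "ay": 0, "az": 0},
    {"tx": 8, "ty": -25, "tz": -32, "ax": 0, "ay": 0, "az": 0},
    {"tx": 16, "ty": -60, "tz": -32, "ax": 0, "ay": 0, "az": 0},
    {"tx": 26, "ty": -97, "tz": -32, "ax": 0, "ay": 0, "az": 0},
    {"tx": 36, "ty": -134, "tz": -32, "ax": 0, "ay": 0, "az": 0},
    {"tx": 46, "ty": -171, "tz": -32, "ax": 0, "ay": 0, "az": 0},
    {"tx": 52, "ty": -208, "tz": -32, "ax": 0, "ay": 0, "az": 0},
    {"tx": 56, "ty": -240, "tz": -32, "ax": 0, "ay": 0, "az": 0}
  ]
}}

```text
clock: 7.25
position: [0.6075, 0.0842, 0.1931]
orientation: [-3.137, -0.119, 0.005]
contact_force: [0.8, 1.0, -0.0]
opening: 0.0003
```

```bash
python3 - <<'E'
from h import *
goto(55,200,110)
E
```

```text
t 7.25 holder xy [ 54.6 183.3] tipz 120.1 yaw err 0.3 tilt [-0.003 -0.002] F [ 0.8  1.  -0. ] open 0.3
inc [  0.5 -16.7  10.1]
```

Call:
{"op": "arm_command", "data": {
  "increments": [
    {"tx": 0, "ty": -10, "tz": 0, "ax": 0, "ay": 0, "az": 0.3},
    {"tx": 0, "ty": -16, "tz": 10, "ax": 0, "ay": 0, "az": 0.3},
    {"tx": 0, "ty": -16, "tz": 30, "ax": 0, "ay": 0, "az": 0.3},
    {"tx": 0, "ty": -16, "tz": 50, "ax": 0, "ay": 0, "az": 0.3},
    {"tx": 0, "ty": -16, "tz": 70, "ax": 0, "ay": 0, "az": 0.3},
    {"tx": 0, "ty": -16, "tz": 78, "ax": 0, "ay": 0, "az": 0.3},
    {"tx": 0, "ty": -16, "tz": 78, "ax": 0, "ay": 0, "az": 0.3}
  ]
}}

```text
clock: 7.83
position: [0.6037, 0.098, 0.1116]
orientation: [3.14, 0.108, -0.015]
contact_force: [-1.4, -0.7, -0.4]
opening: 0.0003
```

```bash
python3 - <<'E'
from h import *
s,M=where()
f=grab_frame("wrist");cv2.imwrite("pics/w6.png",f["img"])
for a in np.arange(.15,1.5,.156):
    k=np.array([30-60*np.sin(a),140+60*np.cos(a)]);d=7+11*np.cos(a)+10*np.sin(a)
    q=k+d*np.array([np.cos(a),np.sin(a)]);dd=M.T@(np.r_[world(*q),s["position"][2]]-s["position"])*1e3;print(round(a,2),q.round(0),dd.round(0))
E
```

```text
t 7.83 holder xy [ 51.8 197.4] tipz 38.6 yaw err -0.1 tilt [-0.01 -0.  ] F [-1.4 -0.7 -0.4] open 0.3
0.15 [ 40. 202.] [-12.  -5.   0.]
0.31 [ 31. 203.] [-20.  -6.   0.]
0.46 [ 22. 203.] [-29.  -6.   0.]
0.62 [ 13. 202.] [-39.  -4.   0.]
0.77 [  4. 198.] [-48.  -1.   0.]
0.93 [ -5. 193.] [-57.   4.   1.]
1.09 [-13. 187.] [-65.  11.   1.]
1.24 [-20. 178.] [-72.  19.   1.]
1.4 [-26. 169.] [-78.  29.   1.]
```

View pics/w6.png

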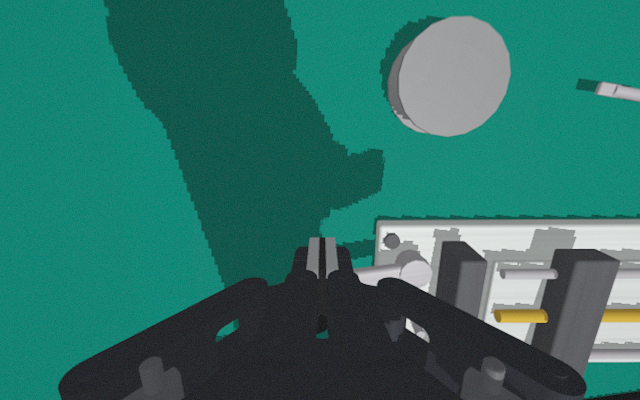

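Call:
{"op": "arm_command", "data": {
  "increments": [
    {"tx": -8, "ty": -5, "tz": -2, "ax": 0, "ay": 0, "az": 0},
    {"tx": -14, "ty": -6, "tz": -2, "ax": 0, "ay": 0, "az": 0},
    {"tx": -20, "ty": -6, "tz": -2, "ax": 0, "ay": 0, "az": 0},
    {"tx": -26, "ty": -6, "tz": -2, "ax": 0, "ay": 0, "az": 0},
    {"tx": -32, "ty": -5, "tz": -2, "ax": 0, "ay": 0, "az": 0},
    {"tx": -39, "ty": -4, "tz": -2, "ax": 0, "ay": 0, "az": 0},
    {"tx": -48, "ty": -1, "tz": -2, "ax": 0, "ay": 0, "az": 0}
  ]
}}

```text
clock: 8.47
position: [0.5573, 0.0969, 0.1165]
orientation: [-3.138, -0.11, 0.006]
contact_force: [3.1, -2.2, 0.8]
opening: -0.0002
```

```bash
python3 - <<'E'
from h import *
s,M=where()
for q in((-5,193),(-13,187),(-20,178),(-26,169),(-30,164)):
    dd=M.T@(np.r_[world(*q),s["position"][2]]-s["position"])*1e3;print(q,dd.round(0))
f=grab_frame("top")
for b in boxes_of(f,"lock")[:2]:print(b["p"],b["centre"])
cv2.imwrite("pics/t7.png",f["img"])
E
```

```text
t 8.47 holder xy [  5.5 199.6] tipz 43.5 yaw err -0.03 tilt [-0.004 -0.002] F [ 3.1 -2.2  0.8] open -0.2
(-5, 193) [-11.   7.   0.]
(-13, 187) [-19.  13.   0.]
(-20, 178) [-26.  22.   0.]
(-26, 169) [-31.  31.   0.]
(-30, 164) [-35.  36.   0.]
0.59 [276.6, 178.5]
```

Call:
{"op": "arm_command", "data": {
  "increments": [
    {"tx": -6, "ty": 3, "tz": 0, "ax": 0, "ay": 0, "az": 0},
    {"tx": -11, "ty": 7, "tz": 0, "ax": 0, "ay": 0, "az": 0},
    {"tx": -15, "ty": 10, "tz": 0, "ax": 0, "ay": 0, "az": 0},
    {"tx": -19, "ty": 13, "tz": 0, "ax": 0, "ay": 0, "az": 0},
    {"tx": -23, "ty": 18, "tz": 0, "ax": 0, "ay": 0, "az": 0},
    {"tx": -26, "ty": 22, "tz": 0, "ax": 0, "ay": 0, "az": 0}
  ]
}}

```text
clock: 9.07
position: [0.5297, 0.0713, 0.1155]
orientation: [3.139, 0.108, -0.016]
contact_force: [0.8, 2.2, 0.7]
opening: 0.0002
```

```bash
python3 - <<'E'
from h import *
s,M=where()
f=grab_frame("wrist");cv2.imwrite("pics/w8.png",f["img"])
E
```

```text
t 9.07 holder xy [-23.8 176. ] tipz 42.5 yaw err -0.1 tilt [-0.01  0.  ] F [0.8 2.2 0.7] open 0.2
```

View pics/w8.png

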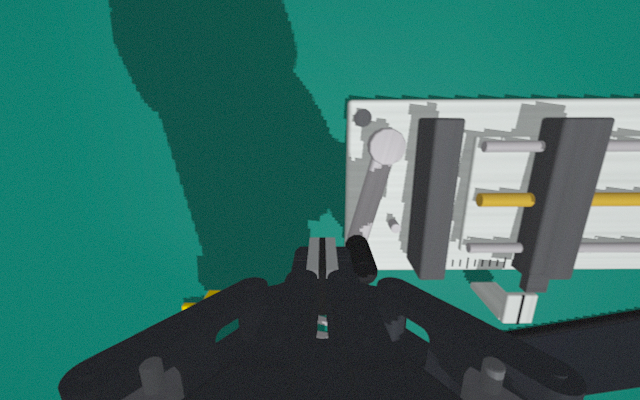

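The lever is most of the way round, with the knob at pixel (360,255) to the right of the fingertip. I'll keep pushing toward -y until the stop shows as force.

Call:
{"op": "arm_command", "data": {
  "increments": [
    {"tx": -2, "ty": 3, "tz": 0, "ax": 0, "ay": 0, "az": 0},
    {"tx": -3, "ty": 6, "tz": 0, "ax": 0, "ay": 0, "az": 0},
    {"tx": -4, "ty": 8, "tz": 0, "ax": 0, "ay": 0, "az": 0},
    {"tx": -5, "ty": 10, "tz": 0, "ax": 0, "ay": 0, "az": 0}
  ]
}}

```text
clock: 9.45
position: [0.5264, 0.0654, 0.1158]
orientation: [-3.133, -0.111, 0.008]
contact_force: [4.9, 11.9, -6.9]
opening: -0.0003
```

```bash
python3 - <<'E'
from h import *
where()
E
```

```text
t 9.45 holder xy [-27.5 170.4] tipz 42.8 yaw err 0.0 tilt [-0.005 -0.007] F [ 4.9 11.9 -6.9] open -0.3
```

Force rose to about 12 N, so the lever is at its stop. Backing off and lifting.

Call:
{"op": "arm_command", "data": {
  "increments": [
    {"tx": 2, "ty": -8, "tz": 0, "ax": 0, "ay": 0, "az": 0},
    {"tx": 3, "ty": -20, "tz": 0, "ax": 0, "ay": 0, "az": 0},
    {"tx": 3, "ty": -30, "tz": -10, "ax": 0, "ay": 0, "az": 0},
    {"tx": 3, "ty": -30, "tz": -40, "ax": 0, "ay": 0, "az": 0},
    {"tx": 8, "ty": -30, "tz": -75, "ax": 0, "ay": 0, "az": 0},
    {"tx": 20, "ty": -30, "tz": -100, "ax": 0, "ay": 0, "az": 0},
    {"tx": 40, "ty": -30, "tz": -100, "ax": 0, "ay": 0, "az": 0},
    {"tx": 40, "ty": -30, "tz": -100, "ax": 0, "ay": 0, "az": 0}
  ]
}}

```text
clock: 10.12
position: [0.5693, 0.098, 0.2199]
orientation: [-3.132, -0.11, -0.007]
contact_force: [0.3, -0.3, 0.2]
opening: 0.0002
```

```bash
python3 - <<'E'
from h import *
where()
f=grab_frame("wrist");a=f["img"];np.savez("w9.npz",**{k:f[k] for k in("K","cam_to_world")})
cv2.imwrite("pics/w9.png",cv2.resize(a[100:360,280:620],None,fx=2.2,fy=2.2,interpolation=cv2.INTER_CUBIC))
E
```

```text
t 10.12 holder xy [ 17.5 199.8] tipz 146.9 yaw err -0.05 tilt [ 0.005 -0.007] F [ 0.3 -0.3  0.2] open 0.2
```

View pics/w9.png

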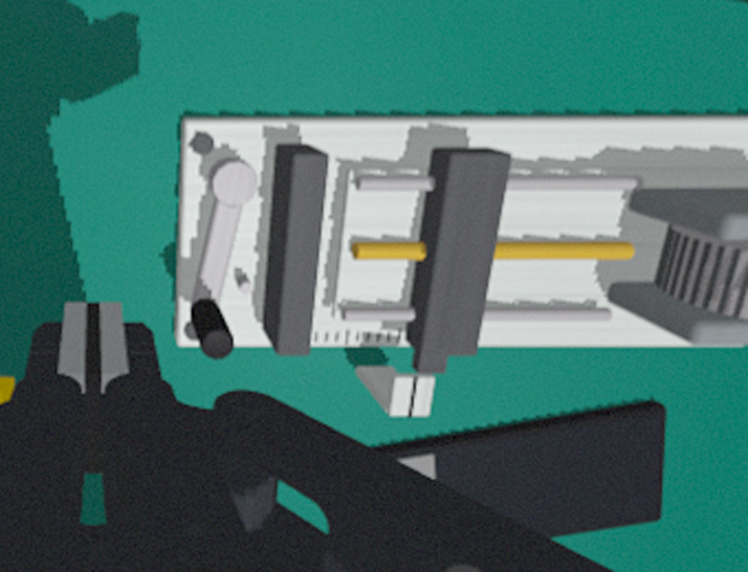

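```bash
python3 - <<'E'
from h import *
f=np.load("w9.npz")
C=lambda u,v:(280+u/2.2,100+v/2.2)
p=hold(ray(f,C(233,183),.028));q=hold(ray(f,C(208,290),.028));k=hold(ray(f,C(217,343),.06))
print(p,q,k,"angle arm",np.arctan2(-(q-p)[0],(q-p)[1]),"knob",np.arctan2(30-k[0],k[1]-140))
for z in (.028,):
  g=hold(ray(f,C(414,394),.04));print("gauge",g)
f2=grab_frame("wrist");i=cv2.convertScaleAbs(f2["img"][150:300,445:535],alpha=1.8)
cv2.imwrite("pics/w10.png",cv2.resize(i,None,fx=6,fy=4,interpolation=cv2.INTER_CUBIC))
E
```

```text
[ 31.19119403 142.44890354] [-17.48412593 150.66498858] [-27.34893146 151.96394585] angle arm 1.4035788661483029 knob 1.3651293566072324
gauge [-62.09981934  58.95345672]
```

View pics/w10.png

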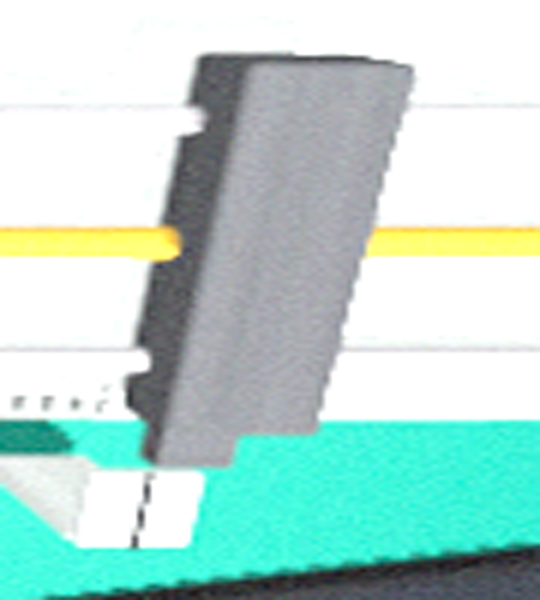

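```bash
python3 - <<'E'
from h import *
where();print(job_done())
E
```

```text
t 10.22 holder xy [ 13.  199.7] tipz 143.5 yaw err -0.01 tilt [-0.005 -0.007] F [-0.8 -0.5 -0.1] open 0.1
the job is handed in; nothing more can be done
None
```

The jaw gap is set to the gauge line, the lock lever is at its stop, and the job is handed in at about 10.2 s on the robot's clock; no verdict was reported.

- **Jaw:** I rolled the wheel with the closed fingertips in three strokes, reading 3 to 4.4 N of press. In the last close picture the gripping face lined up with the line on the silver gauge clip to about 0.4 mm, where 2 mm is allowed. The wheel was released before I touched the lever.
- **Lock:** I pushed the black knob round until the force rose to about 12 N, then backed off. The last picture puts the lever at 1.37 to 1.40 rad, past the 1.2 rad needed.
- **Other things:** The sliding jaw was never approached and I saw none of the loose things disturbed, but I didn't measure their positions afterwards. At hand-in the gripper was clear of everything, with a contact reading under 1 N.
- **Disagreements:** The first move call was refused as invalid and moved nothing. The label finder's lock positions were about 23 mm off my own reading of the knob, so I used mine. In the wrist pictures the jaw face looked skewed by about 1°, so I judged alignment at the tongue, next to the gauge line.

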